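# Lock a sprung belt tensioner at its fitting mark

## Robot

A 6-joint arm with a two-finger parallel gripper is mounted at the origin on the work surface. World frame = base frame: x ahead of the robot, y to its left, z up, the work surface at z = 0. Lengths are in m, angles in rad, forces in N, time in s.
With the tool pointing down it reaches from about 0.25 to 0.725 m from the base axis. Payload 4 kg.
Tool frame: the origin (TCP) lies midway between the tips of the shut fingers; the grasp point (between the pads) lies 19 mm behind it (bot.grip_point_offset is the distance from the TCP to the grasp point, in m); z points along the fingers, y is the line along which they close (so a half turn about z gives the same grasp; the last joint's range is limited). The gripper opens to 85 mm and grips with 20 to 120 N. Pads are 22 mm wide; open, the fingers measure 114 mm over their backs; the gripper's body (76 mm by 85 mm) begins 54 mm behind the grasp point. The pads swing forward as they close: fully open they stand 13 mm farther back than shut.
Start: joints at [-1.267, 0.241, 0.005, 1.335, 0, 1.571], TCP at [0.15, -0.477, 0.231] pointing down, gripper open.
Joint ranges: [-2.72, 2.72], [-1.05, 1.87], [-1.09, 1.28], [-1.99, 2.15], [-1.42, 1.44], [-3.14, 3.14]. Speed limits (rad/s): [2.79, 2.79, 3.14, 3.14, 3.14, 3.14].

## Interface

Orientations are given as a unit quaternion [x, y, z, w].
In Python, from workcell import bot gives the robot as it stands.
- The arm moves only by the tool step_arm, never from a script. Its argument "targets" is text: rows parted by semicolons, each of 7 numbers parted by spaces: the opening, from -1 (shut) to 1 (fully open), so that 0 is half open, then the shift along the world's x, y, z normalised to -1 to 1, where 1 is 0.5 m, then the turn, a rotation vector about the world's x, y, z normalised to -1 to 1, where 1 is pi/4 rad. In form: gripper x y z wx wy wz; .... A call has 1 to 10 rows; each row is the pose to reach, as a shift and turn from the pose commanded when the call began; what a row does not reach only later rows make up. A row lasts 1/12 s, in which the tool goes at most 41.7 mm and 7.16 degrees, less where a joint would pass 70% of its speed; a pose out of reach is approached as far as the arm can. A call with a number of a shift or a turn outside -1 to 1 is refused whole. A call with a gripper value outside its range is refused whole. The fingers move at their own pace and stop on an object; the grip force is fixed at half the most. Time passes only in rows, so rows that repeat a pose let the fingers close. It gives the time, the measured TCP pose, the force, the opening and the grip force at its end, in the units of the state.
- bot.get_obs(): the state, without advancing time (a new reading comes with each control period).
- bot.camera(name): name is "side" or "top"; returns the picture (420x560x3 uint8, red, green, blue); there is no depth.
- bot.camera_info(name): a dict with "vertical_fov" (degrees; the focal length in pixels is half the picture's height over the tangent of half this angle, whatever the lens; pixels are square), "cx", "cy" (the principal point, pixels), "pose" (4x4, takes a point from camera to world coordinates). Camera axes: x right, y up, looking along -z (the intrinsics and any distortion apply to the point x, -y, -z); pixel columns grow to the right and rows downward; lengths in m; the calibration is good to about 2 mm. A picture is of the moment at which its call begins. camera_info takes no time and is no camera call.
- bot.job_done(): hands the job in; it is judged then, once.
The state is a dict: "clock": time; "joint_pos": joint angles; "joint_vel": joint speeds; "tau": joint torques, N m; "eef_pos": TCP position; "tool_rot": TCP orientation; "ft_force": force on the tool from outside, world axes, zero at the start; "ft_torque": the same for the moment, N m; "grip_width": finger opening in m; "grasp_force": force on a finger pad.
Only numpy, scipy, OpenCV 4.12 (cv2) and the standard library are available. Lean on these libraries where they do the work, as an engineer would, in place of code of your own. Each camera call takes 0.05 s, during which the arm holds its last target. There are 200 camera calls.

## Task

The overhauled belt tensioner has to be locked ready for fitting. Take the slim locking pin from the wooden rack, put it down into the hole at the end of the tensioner's sprung arm, and with it swing the arm steadily round against its spring to the 24-degree mark of the scale (the middle one of the three holes in the plate below); feel for that hole with light pressure, press the pin fully home in it so that it holds the arm there, and let go. Do not strain the pin or let the arm snap back, and leave the stout pin, the spanner, the screwdriver and the spare roller where they are.

Things in the scene. Friction and masses are not known exactly. Their poses are not given: they have to be found in the camera images.
- tensioner: Belt tensioner unit: dark steel mounting plate 275 x 210 x 10 mm fixed flat on the bench, with spring drum, sprung arm and a light index plate. Origin: on the arm's vertical pivot axis, bench height (z 0); x runs level from the pivot to the middle of the index plate; z up. Mounting plate: x -60 to 215, y -105 to 105 mm. A stop post 12 mm thick, 40 mm high stands beside the resting arm.
- plate_mid (a point): Point fixed on the unit: x 165, y 0, 22 mm above the bench, the NOMINAL place of the 24-degree hole. The aluminium index plate (x 135 to 195, y -85 to 85, top 22 mm above bench) is bolted through slots and really stands turned about the pivot by up to 0.08 rad (13 mm here) either way, new each time, with its holes and scale. That is not reported: find the true hole by feel or eye.
- scale_mid (a point): Nominal place of the 24-degree mark (x 190, y 0). Dark marks on the index plate each 3 degrees, long ones at 0, 12, 24, 36 counted anticlockwise from above (+y); 0 is 24 degrees clockwise of the x axis when nominal. Three upright holes lie at 12, 24 and 36: 11.5 mm wide, 12 mm deep, floored by the mounting plate, 165 mm from the pivot. An arm locked at 24 covers that mark with its pointer.
- tension_arm (a joint): Swing of the sprung arm, rad. 0 = at rest on its stop, pointing 24 degrees (0.419 rad) clockwise of the unit's x axis seen from above; grows anticlockwise, end stop at 0.80. In the 24-degree hole it reads 0.33 to 0.51 as the plate is set (12: 0.12 to 0.30, 36: 0.54 to 0.72). The spring always drives it back to 0: about 3 N at the bush at rest, 8 N at 24 degrees, plus a little friction.
- bush (a point): Centre of the upper mouth of the upright hole in the arm's end block; moves with the arm. Hole 11.5 mm wide, through the 34 mm square, 16 mm thick block (24 to 40 mm above the bench, 2 mm clear of the index plate), 165 mm from the pivot. On the 30 mm wide arm: an idler roller 51 mm across, 80 mm from the pivot, top 64 mm above the bench; hub and coil spring at the pivot, top 63 mm.
- lock_pin: Slim locking pin, about 90 g, 75 mm tall: steel shank 10 mm thick, 28 mm long, chamfered tip; collar 24 mm across, 5 mm thick; black flat grip. Origin: centre of the tip's end; z up to the grip. Starts hanging upright by its collar in either rack hole, tip 12 mm above the bench. In the bush its tip first rests on the index plate at 22 mm; fully home the collar is on the block, tip at 12 mm.
- pin_grip (a point): On the locking pin's axis, 57 mm above its tip, inside its grip. The grip is 14 (x) x 28 (y) x 42 mm (z), from 33 to 75 mm above the tip; take it by the faces across its 14 mm x thickness. With the arm's side load it takes 3 to 15 N of push to send the pin home in a hole. More than 55 N of contact force between pin and unit (over about 20 N of push from the hand) strains them.
- stout_pin: Stout pin, not to be used: the same shape, thicker and taller (shank 14 mm, collar 30 mm, grip 19 x 36 x 50 mm). Hangs in the other rack hole. Origin: centre of its tip's end.
- rack: Wooden pin rack, fixed: 50 (x) x 120 (y) x 40 mm high, with two upright holes 17 mm wide at y -30 and +30 mm. Origin: centre of its underside, on the bench.
- spanner: Steel spanner, 200 mm long, lying on the bench; leave it. Origin: under its middle; x along it.
- driver: Screwdriver with black handle, 210 mm long, lying on the bench; leave it. Origin: under its middle; x along it.
- spare_roller: Spare aluminium idler roller, 51 mm across, 18 mm high, lying flat on the bench; leave it. Origin: centre of its underside.
There are look-alikes about, which are no part of the job. Leave any green, orange or pink look-alike of the lock_pin alone.

How it is judged:
By the outcome, as a careful person would: the job done as asked, in the order asked, and still so for the second after the job is handed in, with the robot touching nothing.
It also fails if it takes over 72 s, if anything falls off the work surface, if the arm or the gripper's body presses on something with over 40 N, if the wrist force passes 120 N, or if a joint passes its speed limit or range.

## Working session

There is one attempt and no reset: what is moved stays moved. The work goes in short steps, Python scripts to look and compute and a tool call to move; the robot and the scene stay as the last step left them, time stands still between calls to the robot, and variables do not carry over. Pictures are saved under pics/ and viewed, at most 11 in all, crops included, and the job is handed in when it is done.

Besides the shell and the picture viewer there is one more tool, called after "Emit:" as name(argument=value, ...), one argument or row to a line, values as JSON. step_arm: Moves the arm, as the interface text tells. Scaled input: -1 to 1 covers 0.5 m each way for a shift and pi/4 rad each way for a turn. Its arguments: {"type":"object","properties":{"targets":{"type":"string"}},"required":["targets"]}

```bash
mkdir -p pics; ls; python3 - <<'E'
from workcell import bot
import cv2
for n in ("top","side"):
    im=bot.camera(n); cv2.imwrite(f"pics/{n}0.png",im[:,:,::-1])
    i=bot.camera_info(n); print(n,i)
o=bot.get_obs(); print(o)
E
```

```text
pics
top {'vertical_fov': 55.80895451337865, 'cx': 280.989289749492, 'cy': 207.8442573288322, 'pose': array([[ 0.01216086,  0.99434608, -0.10548925,  0.40539728],
       [-0.99986925,  0.01096786, -0.011882  , -0.11431577],
       [-0.01065783,  0.10561996,  0.99434945,  1.04667292],
       [ 0.        ,  0.        ,  0.        ,  1.        ]])}
side {'vertical_fov': 49.46049429931301, 'cx': 281.028951257165, 'cy': 209.83258125822604, 'pose': array([[ 0.95066617,  0.19018571, -0.24507802,  0.26655684],
       [-0.30972479,  0.62633966, -0.71538045, -0.85558663],
       [ 0.01744695,  0.75599473,  0.65434515,  0.75920758],
       [ 0.        ,  0.        ,  0.        ,  1.        ]])}
{'clock': 0.1, 'joint_pos': array([-1.26696099e+00,  2.41312006e-01,  3.85362969e-03,  1.33519262e+00,
       -5.09192344e-06,  1.57080885e+00]), 'joint_vel': array([ 2.14001908e-03, -1.87376255e-03,  3.32553057e-03, -3.78060543e-04,
       -2.42029357e-05,  1.38796080e-03]), 'tau': array([-5.10485079e-04, -3.73138726e+01,  2.53010345e+01,  1.08510713e-02,
        1.00986406e-05,  2.87795835e-06]), 'eef_pos': array([ 0.14942049, -0.47655928,  0.23051275]), 'tool_rot': array([ 9.88483209e-01,  1.51327739e-01, -1.42859343e-04, -9.16266212e-04]), 'ft_force': array([ 0.25453837, -0.38702195, -0.33471684]), 'ft_torque': array([-0.01208313, -0.04584029,  0.03115504]), 'grasp_force': 0.0, 'grip_width': 0.08541683675705924}
```

View pics/top0.png

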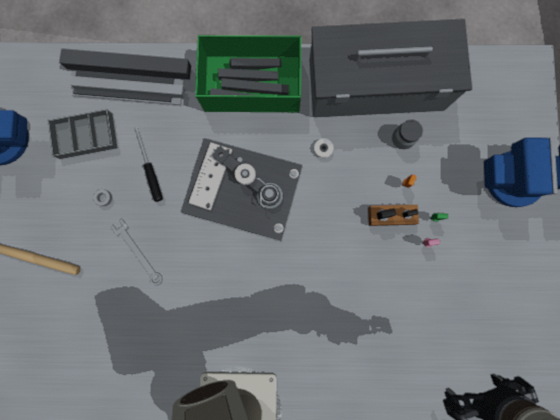

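View pics/side0.png

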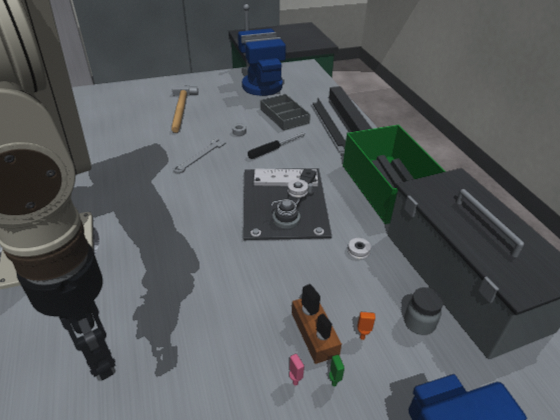

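Top view: unit at about (243,190), rack at (394,214) with two black-gripped pins, and coloured look-alikes around it. The side view shows the rack at (315,325). I'll enlarge both areas.

```bash
cat > h.py <<'E'
from workcell import bot
import numpy as np, cv2
def cam(n):
    i=bot.camera_info(n); f=210/np.tan(np.radians(i["vertical_fov"]/2)); return f,i["cx"],i["cy"],np.array(i["pose"])
def ray(n,u,v):
    f,cx,cy,P=cam(n); d=P[:3,:3]@np.array([(u-cx)/f,-(v-cy)/f,-1]); return P[:3,3],d
def onz(n,u,v,z):
    o,d=ray(n,u,v); return o+d*(z-o[2])/d[2]
def proj(n,p):
    f,cx,cy,P=cam(n); q=P[:3,:3].T@(np.asarray(p)-P[:3,3]); return np.array([cx+f*q[0]/-q[2],cy-f*q[1]/-q[2]])
def crop(im,x0,y0,w,h,s): return cv2.resize(im[y0:y0+h,x0:x0+w],None,fx=s,fy=s,interpolation=cv2.INTER_CUBIC)
E
python3 - <<'E'
from h import *
t=cv2.imread("pics/top0.png"); s=cv2.imread("pics/side0.png")
a=np.hstack([crop(t,178,132,130,110,3),crop(t,360,165,100,110,3)[:,:300]])
a=a[:, :690]
b=np.hstack([crop(s,240,160,95,85,3),crop(s,285,275,100,85,4)[:255,:400]])
b=np.pad(b,((0,0),(0,max(0,690-b.shape[1])),(0,0)))[:,:690]
cv2.imwrite("pics/c1.png",np.vstack([a,b]))
E
```

```text
(no output)
```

View pics/c1.png

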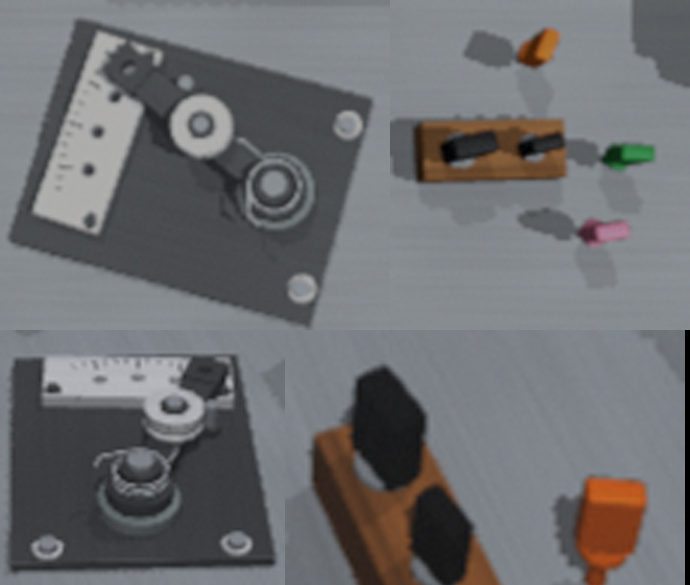

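Confirmed: slim pin is the smaller black grip (top crop (540,146), i.e. about (410,214)). The index plate holes are at crop (115,97), (97,131) and (88,169). Measuring now.

```bash
cat > m.py <<'E'
from h import *
t=cv2.imread("pics/top0.png")
# mounting plate corners
c=np.array([(80,20),(372,100),(310,325),(10,240)])/3+np.array([178,132])-0.33
g=cv2.cvtColor(t,cv2.COLOR_BGR2GRAY)
m=np.zeros_like(g); m[125:250,170:312]=(g[125:250,170:312]<85)*255
m=cv2.morphologyEx(m,cv2.MORPH_CLOSE,np.ones((3,3)))
cs,_=cv2.findContours(m,cv2.RETR_EXTERNAL,cv2.CHAIN_APPROX_NONE); k=max(cs,key=cv2.contourArea)
P=np.array([onz("top",*p,0.010)[:2] for p in k[:,0,:].astype(float)])
r=cv2.minAreaRect((P*1000).astype(np.float32)); print("plate rect mm",r)
W=np.array([onz("top",*p,0.010)[:2] for p in c])
U=np.array([[.215,-.105],[-.06,-.105],[-.06,.105],[.215,.105]])
def rigid(U,W):
    u,w=U-U.mean(0),W-W.mean(0); a=np.arctan2((u[:,0]*w[:,1]-u[:,1]*w[:,0]).sum(),(u*w).sum())
    R=np.array([[np.cos(a),-np.sin(a)],[np.sin(a),np.cos(a)]]); return a,R,W.mean(0)-R@U.mean(0)
a,R,o=rigid(U,W); print("hand corners: yaw",a,"pivot",o,"resid mm",np.round(1000*(W-(U@R.T+o)),1))
b=cv2.boxPoints(r)/1000
b=np.array([b[np.argmin(np.linalg.norm(b-q,axis=1))] for q in W]); a,R,o=rigid(U,b); print("rect: yaw",a,"pivot",o)
print("hub",onz("top",178+274/3-.33,132+184/3-.33,.063))
# holes
G=cv2.resize(g,None,fx=4,fy=4,interpolation=cv2.INTER_CUBIC).astype(float)
for n,q in zip((12,24,36,'bolt'),((115,97),(97,131),(88,169),(90,219))):
    u,v=np.array(q)/3+np.array([178,132]); 
    for _ in range(5):
        X,Y=np.meshgrid(np.arange(560),np.arange(420)); w=np.clip(170-g.astype(float),0,None)*(np.hypot(X-u,Y-v)<3.6); u,v=(w*X).sum()/w.sum(),(w*Y).sum()/w.sum()
    p=onz("top",u,v,.022)[:2]; l=R.T@(p-o); print(n,"px",round(u,2),round(v,2),"world",p.round(4),"r",np.hypot(*l).round(4),"ang",np.degrees(np.arctan2(l[1],l[0])).round(2))
# index plate rect
m=np.zeros_like(g); m[135:215,185:240]=(g[135:215,185:240]>150)*255
cs,_=cv2.findContours(m,cv2.RETR_EXTERNAL,cv2.CHAIN_APPROX_NONE); k=max(cs,key=cv2.contourArea)
P=np.array([onz("top",*p,0.022)[:2] for p in k[:,0,:].astype(float)]); print("index",cv2.minAreaRect((P*1000).astype(np.float32)))
# rack
h=cv2.cvtColor(t,cv2.COLOR_BGR2HSV)
m=np.zeros_like(g); s=h[195:235,360:430]; m[195:235,360:430]=((s[...,0]<20)&(s[...,1]>90)&(s[...,2]>95))*255
cs,_=cv2.findContours(m,cv2.RETR_EXTERNAL,cv2.CHAIN_APPROX_NONE); k=np.vstack(cs)
P=np.array([onz("top",*p,0.040)[:2] for p in k[:,0,:].astype(float)]); r=cv2.minAreaRect((P*1000).astype(np.float32)); print("rack",r)
# pin blobs both views
for n,(x0,x1,y0,y1) in {"top":(370,425,200,225),"side":(295,340,280,345)}.items():
    im=cv2.cvtColor(cv2.imread(f"pics/{n}0.png"),cv2.COLOR_BGR2GRAY); m=np.zeros_like(im); m[y0:y1,x0:x1]=(im[y0:y1,x0:x1]<45)*255
    cs,_=cv2.findContours(m,cv2.RETR_EXTERNAL,cv2.CHAIN_APPROX_NONE)
    for k in cs:
        if cv2.contourArea(k)>20: print(n,cv2.minAreaRect(k),cv2.boundingRect(k)); 
Z=cv2.resize(t[203:222,400:424],None,fx=16,fy=16,interpolation=cv2.INTER_NEAREST)
S=cv2.imread("pics/side0.png")[308:350,305:340]; S=cv2.resize(S,None,fx=11,fy=11,interpolation=cv2.INTER_NEAREST)
H=max(Z.shape[0],S.shape[0]); pad=lambda i:np.pad(i,((0,H-i.shape[0]),(0,0),(0,0)))
cv2.imwrite("pics/c2.png",np.clip(np.hstack([pad(Z),pad(S)]).astype(float)*1.6,0,255))
E
python3 m.py
```

```text
plate rect mm ((565.979248046875, 4.144805908203125), (272.7840576171875, 207.23873901367188), 74.92988586425781)
hand corners: yaw 1.3074260160734084 pivot [ 0.54598983 -0.07260103] resid mm [[-2.6 -1.5]
 [-1.3  2.4]
 [ 2.1  0.2]
 [ 1.8 -1.1]]
rect: yaw 1.3077731735079263 pivot [ 0.54582917 -0.07068984]
hub [ 0.54681254 -0.07207625  0.063     ]
12 px 217.24 162.21 world [0.6332 0.0674] r 0.1634 ang -17.24
24 px 210.15 175.53 world [0.5974 0.085 ] r 0.164 ang -3.25
36 px 207.08 188.19 world [0.5637 0.092 ] r 0.1637 ang 8.81
bolt px 207.62 205.3 world [0.5187 0.0892] r 0.1622 ang 24.71
index ((597.6502685546875, 85.20818328857422), (58.378562927246094, 167.38768005371094), 72.04885864257812)
rack ((499.1365966796875, -390.3493957519531), (47.86457061767578, 119.47618103027344), 2.210129499435425)
top ((408.7000427246094, 211.9000244140625), (4.919349670410156, 14.758047103881836), 63.43495178222656) (402, 210, 15, 8)
top ((385.59613037109375, 213.48074340820312), (7.0601806640625, 18.238801956176758), 78.69007110595703) (377, 209, 18, 10)
side ((323.7117614746094, 326.2470703125), (21.909976959228516, 15.293598175048828), 49.398704528808594) (316, 314, 15, 25)
side ((301.13873291015625, 327.36865234375), (38.48257827758789, 4.651740074157715), 64.98310852050781) (295, 309, 17, 36)
side ((310.5, 299.5), (29.0, 17.0), 90.0) (302, 285, 18, 30)[ WARN:0@0.769] global loadsave.cpp:1063 imwrite_ Unsupported depth image for selected encoder is fallbacked to CV_8U.
```

View pics/c2.png

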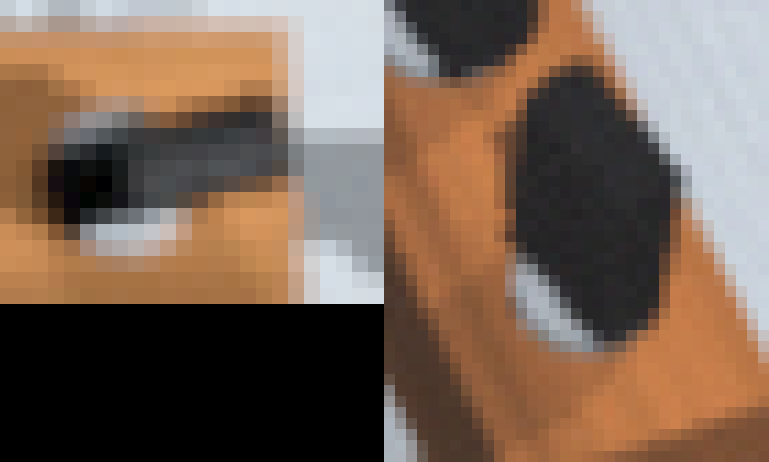

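The left crop shows the slim pin's lighter top face, running from about (401+7.6, 213.5) to (417, 211.3) px with its collar below. I'll turn that into a pose and check it against the side silhouette.

```bash
python3 - <<'E'
from h import *
t=cv2.imread("pics/top0.png"); g=cv2.cvtColor(t,cv2.COLOR_BGR2GRAY).astype(int)
print(g[205:220,401:421])
f=lambda x,y:(400+x/16-.5,203+y/16-.5)
A=onz("top",*f(130,177),.087);B=onz("top",*f(288,138),.087);c=(A+B)/2
print(A,B,c,"len",np.linalg.norm(A-B))
th=np.arctan2(*(A-B)[[1,0]]); print("yaw of long axis from +y deg",np.degrees(th)-90)
# collar ellipse center z=.045 guess
print("collar",onz("top",*f(118,175),.045))
L=np.array([np.cos(th),np.sin(th),0]);T=np.array([-L[1],L[0],0])
for z in (.087,.045):
    for s,q in ((1,1),(1,-1),(-1,-1),(-1,1)):
        p=np.array([c[0],c[1],z])+s*.014*L+q*.007*T
        u,v=proj("side",p); u2,v2=proj("top",p);print(z,"side crop",((u-305+.5)*11).round(),((v-308+.5)*11).round(),"top crop",((u2-399.5)*16).round(),((v2-202.5)*16).round())
# rack axis
print("tcp grid",bot.get_obs()["eef_pos"])
E
```

```text
[[ 97  98  97  97  98  99  98 100 103 101 102 105 103 103 102 103 113 130
  139 138]
 [ 97  96  98  98  99  98  97  97  99  98  99  99 100 100 100  99 111 130
  138 138]
 [ 79  80  90 100 101 100 101 100 101 101 103 102 104 103 102 101 109 128
  137 138]
 [ 66  67  76  82  93 102 103 102 103 104 103 103 103  97  85  86 104 127
  136 137]
 [ 67  67  67  69  83  93  96  91  96  95  85  76  70  61  48  53  84 123
  138 139]
 [ 67  67  70  80  90  87  75  63  63  62  50  39  34  30  29  36  70 118
  139 139]
 [ 68  66  66  70  67  54  44  37  37  36  33  36  35  39  41  40  55  95
  115 116]
 [ 66  56  44  36  26  15  23  33  38  40  42  42  45  45  49  47  51  79
   94  95]
 [ 60  42  13   6  11   6  16  36  44  46  49  47  52  52  49  44  47  77
   94  94]
 [ 60  37  10   6   3   0  16  37  48  49  45  42  44  48  53  57  73  92
   95  94]
 [ 61  43  17   4   2   8  13  32  45  48  47  52  71  87  90  90  96 100
   95  93]
 [ 69  54  28   8  25  42  59  71  96 109  95  82  88  99 103 103 102 100
   96  93]
 [ 91  84  60  44  86 112 117 119 123 121 102  88  89  95 100  99  98  99
   96  97]
 [ 98  94  83  76  91 103 107 112 109 102  91  87  87  90  93  96  96 110
  123 126]
 [ 95  93  87  84  84  85  86  89  88  85  84  83  84  84  90  94  95 112
  131 138]]
[ 0.4966651  -0.40970698  0.087     ] [ 0.50286321 -0.43367737  0.087     ] [ 0.49976415 -0.42169217  0.087     ] len 0.02475876131063549
yaw of long axis from +y deg 14.497640472825168
collar [ 0.50095567 -0.42075205  0.045     ]
0.087 side crop 125.0 76.0 top crop 132.0 224.0
0.087 side crop 195.0 39.0 top crop 107.0 135.0
0.087 side crop 299.0 162.0 top crop 286.0 91.0
0.087 side crop 229.0 201.0 top crop 311.0 180.0
0.045 side crop 108.0 228.0 top crop 50.0 247.0
0.045 side crop 176.0 191.0 top crop 26.0 161.0
0.045 side crop 276.0 313.0 top crop 198.0 119.0
0.045 side crop 208.0 352.0 top crop 222.0 204.0
tcp grid [ 0.14942049 -0.47655928  0.23051275]
```

The pin is at (0.500, -0.4215), yaw 14.5°, and both views and the rack hole agree. The bush should be near (0.650, 0.057) and the 24° hole near (0.598, 0.086), with the plate turned about -3°. Moving above the pin.

Emit:
step_arm(
  targets="0.1 0.1 0.02 -0.01 0 0 0.15; 0.1 0.2 0.04 -0.02 0 0 0.3; 0.1 0.28 0.05 -0.03 0 0 0.45; 0.1 0.36 0.06 -0.04 0 0 0.6; 0.1 0.44 0.07 -0.05 0 0 0.75; 0.1 0.52 0.08 -0.06 0 0 0.9; 0.1 0.6 0.1 -0.06 0 0 1; 0.1 0.66 0.105 -0.06 0 0 1; 0.1 0.7 0.111 -0.06 0 0 1; 0.1 0.7 0.111 -0.06 0 0 1",
)

```text
clock: 0.93
eef_pos: [0.5043, -0.4193, 0.1992]
tool_rot: [0.854, 0.521, 0.001, -0.001]
ft_force: [0.3, -0.3, 0.2]
grip_width: 0.0467
grasp_force: 0.0
```

Emit:
step_arm(
  targets="0.1 0 0 0 0 0 0.15; 0.1 0 0 0 0 0 0.3; 0.1 0 0 0 0 0 0.45; 0.1 0 0 0 0 0 0.6; 0.1 0 0 -0.02 0 0 0.75; 0.1 0 0 -0.04 0 0 0.9; 0.1 0 0 -0.06 0 0 0.936; 0.1 0 0 -0.08 0 0 0.936; 0.1 0 0 -0.08 0 0 0.936; 0.1 0 0 -0.08 0 0 0.936",
)

```text
clock: 1.77
eef_pos: [0.4986, -0.4213, 0.1603]
tool_rot: [0.613, 0.79, -0.0, -0.001]
ft_force: [-0.0, 0.1, 0.4]
grip_width: 0.0467
grasp_force: 0.0
```

Emit:
step_arm(
  targets="0.1 0.002 0 -0.04 0 0 0; 0.1 0.002 0 -0.08 0 0 0; 0.1 0.002 0 -0.12 0 0 0; 0.1 0.002 0 -0.15 0 0 0; 0.1 0.002 0 -0.18 0 0 0; 0.1 0.002 0 -0.2 0 0 0; 0.1 0.002 0 -0.215 0 0 0; 0.1 0.002 0 -0.215 0 0 0",
)

```text
clock: 2.43
eef_pos: [0.4999, -0.4211, 0.0524]
tool_rot: [0.612, 0.791, 0.0, -0.001]
ft_force: [-0.3, 0.0, 0.3]
grip_width: 0.0471
grasp_force: 0.0
```

```bash
python3 - <<'E'
from h import *
s=bot.camera("side")[:,:,::-1]; t=bot.camera("top")[:,:,::-1]
cv2.imwrite("pics/c3.png",np.hstack([crop(s,270,250,110,130,4),crop(t,370,165,80,130,4)]))
print(bot.get_obs()["eef_pos"])
E
```

```text
[ 0.50083769 -0.42189252  0.05439587]
```

View pics/c3.png

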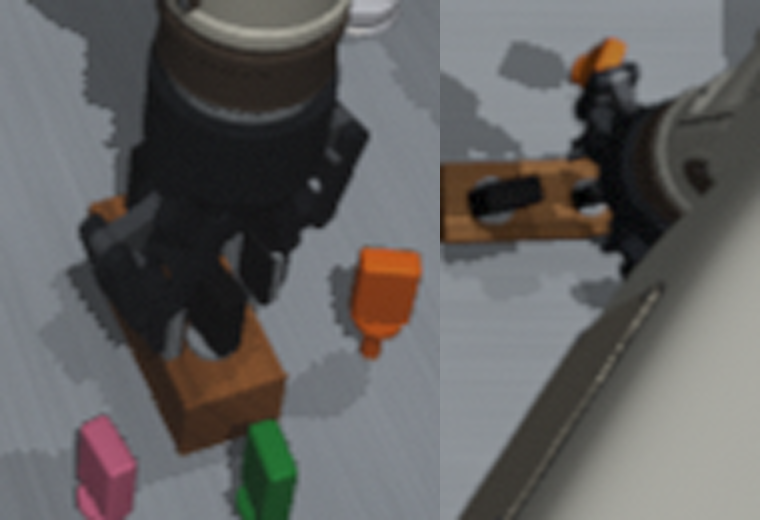

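The pin's grip stands between the open fingers (side crop about (215,300)), and the orange look-alike is clear. Closing.

Emit:
step_arm(
  targets="-1 0 0 0 0 0 0; -1 0 0 0 0 0 0; -1 0 0 0 0 0 0; -1 0 0 0 0 0 0; -1 0 0 0 0 0 0; -1 0 0 0 0 0 0; -1 0 0 0 0 0 0; -1 0 0 0 0 0 0",
)

```text
clock: 3.2
eef_pos: [0.5013, -0.4221, 0.0551]
tool_rot: [0.612, 0.791, -0.0, 0.001]
ft_force: [-0.2, 0.5, 6.2]
grip_width: 0.0132
grasp_force: 58.9
```

Emit:
step_arm(
  targets="-1 0 0 0.02 0 0 0; -1 0 0 0.05 0 0 0; -1 0 0 0.09 0 0 0; -1 0 0 0.13 0 0 0; -1 0 0 0.17 0 0 0; -1 0 0 0.2 0 0 0; -1 0 0 0.2 0 0 0",
)

```text
clock: 3.78
eef_pos: [0.502, -0.4228, 0.1579]
tool_rot: [0.612, 0.791, -0.0, 0.003]
ft_force: [1.3, 0.8, -0.5]
grip_width: 0.0134
grasp_force: 58.4
```

Grasped: width 13.3 mm, 58 N. Carrying it to above the bush.

Emit:
step_arm(
  targets="-1 0.01 0.04 0 0 0 0; -1 0.03 0.1 0 0 0 0; -1 0.05 0.16 0 0 0 0; -1 0.07 0.22 0 0 0 0; -1 0.09 0.28 0 0 0 0; -1 0.11 0.34 0 0 0 0; -1 0.12 0.4 0 0 0 0; -1 0.14 0.45 0 0 0 0; -1 0.15 0.5 0 0 0 0; -1 0.15 0.5 0 0 0 0",
)

```text
clock: 4.62
eef_pos: [0.5756, -0.1665, 0.1523]
tool_rot: [0.61, 0.793, 0.0, -0.002]
ft_force: [0.2, -0.2, -1.7]
grip_width: 0.0132
grasp_force: 58.5
```

Emit:
step_arm(
  targets="-1 0.02 0.06 0 0 0 0; -1 0.04 0.12 0 0 0 0; -1 0.06 0.18 0 0 0 0; -1 0.08 0.24 0 0 0 0; -1 0.1 0.3 -0.01 0 0 0; -1 0.12 0.36 -0.02 0 0 0; -1 0.13 0.41 -0.04 0 0 0; -1 0.148 0.456 -0.05 0 0 0; -1 0.148 0.456 -0.05 0 0 0; -1 0.148 0.456 -0.05 0 0 0",
)

```text
clock: 5.45
eef_pos: [0.6486, 0.0573, 0.1266]
tool_rot: [0.611, 0.792, -0.001, -0.001]
ft_force: [0.1, -0.3, -0.7]
grip_width: 0.0128
grasp_force: 58.7
```

```bash
python3 - <<'E'
from h import *
s=bot.camera("side")[:,:,::-1]; t=bot.camera("top")[:,:,::-1]
cv2.imwrite("pics/s4.png",s);cv2.imwrite("pics/t4.png",t)
cv2.imwrite("pics/c4.png",np.vstack([crop(s,240,100,110,100,5)[:500],])) 
cv2.imwrite("pics/c4.png",np.hstack([crop(s,245,100,100,110,5),cv2.resize(t[110:250,175:275],None,fx=2.5,fy=550/140)]))
o=bot.get_obs();print(o["eef_pos"],o["joint_pos"],o["ft_force"])
E
```

```text
[0.64894533 0.05553897 0.1279431 ] [ 8.56454835e-02  5.98617840e-01  2.79011278e-01  1.25304224e+00
 -5.79630290e-04  1.40343273e+00] [ 0.56181716 -0.05030495 -1.0852236 ]
```

View pics/c4.png

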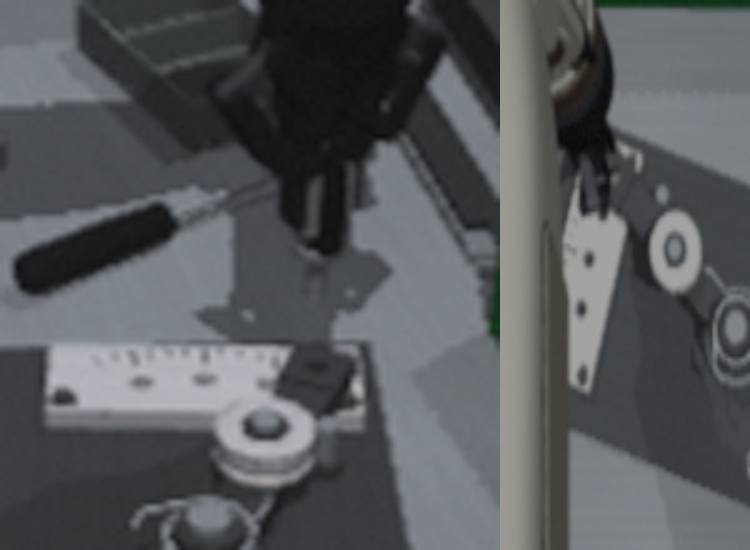

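The side view shows the pin tip at about (307,158.5) px, above the bush hole at about (308,172.5). Measuring both.

```bash
python3 - <<'E'
from h import *
t=cv2.cvtColor(cv2.imread("pics/top0.png"),6); s=cv2.cvtColor(cv2.imread("pics/side0.png"),6);s4=cv2.cvtColor(cv2.imread("pics/s4.png"),6)
print(t[147:161,213:229]); print(s4[164:184,299:318]); print(s4[144:164,299:316])
print("proj tip",proj("side",[.650,.0565,.087]),"bush nominal side",proj("side",[.650,.0566,.04]),"top",proj("top",[.650,.0566,.04]))
E
```

```text
[[173 173 173 151 109  94  82  73  90 121 148 157 149 122 100  88]
 [162 163 161 132  91  72  73  72  75  94 132 163 170 152 135 124]
 [135 126 122  98  83  72  73  72  73  75  94 125 139 127 112 103]
 [139  98  78  73  73  72  73  74  74  73  76  85  91  83  78  79]
 [138 104  77  73  72  73  73  72  71  73  75  73  73  74  71  77]
 [122  97  76  73  73  71  64  56  52  60  71  73  73  73  73  83]
 [ 93  79  74  73  73  64  52  55  63  64  70  75  74  73  73  79]
 [ 75  71  73  73  72  60  62  86 100  93  81  73  74  73  71  68]
 [ 74  72  73  73  72  66  94 113 112  99  79  73  73  72  70  63]
 [ 78  69  72  74  74  71  89  99  95  84  74  73  74  69  64  66]
 [ 97  68  68  75  76  74  76  78  78  74  74  73  72  68  65  72]
 [117  84  65  67  74  75  74  72  72  74  72  72  70  69  72  75]
 [145 115  90  76  74  73  72  72  73  74  73  71  67  71  73  75]
 [168 156 132 104  85  70  72  74  74  73  67  65  68  73  75  74]]
[[ 77  78  77  76  78  79  78  78  80  78  80  80  97 122 128 130 131 130
  131]
 [ 78  77  76  76  78  78  80  79  78  80  79  79 108 130 129 129 129 130
  130]
[... 2295 characters left out ...]
 76  77  77  74]
 [ 77  78  78  76  77  77  72  71  76  79  70  69  75  76  75  77  76]
 [ 77  78  78  77  76  77  72  71  79  80  71  70  75  77  76  81  83]
 [ 77  78  77  78  77  78  69  70  79  77  70  72  76  75  76  99 106]
 [ 76  77  79  78  77  78  77  74  84  81  74  74  76  76  76  87  90]
 [ 76  77  78  78  79  78  78  79  81  79  75  77  76  77  75  78  76]
 [ 75  78  78  76  78  80  77  80  80  78  76  76  76  76  78  77  76]
 [ 78  77  76  78  78  79  78  78  77  80  79  78  77  96 112  98  98]
 [ 78  76  77  76  78  78  78  79  79  80  80  78  77 104 128 124 122]]
proj tip [308.0484168  157.55742718] bush nominal side [307.04533934 172.16799181] top [220.402278   154.35714202]
```

Emit:
step_arm(
  targets="-1 0 0 -0.02 0 0 0; -1 0 0 -0.04 0 0 0; -1 0 0 -0.06 0 0 0; -1 0 0 -0.072 0 0 0; -1 0 0 -0.072 0 0 0; -1 0 0 -0.072 0 0 0",
)

```text
clock: 6.05
eef_pos: [0.6489, 0.056, 0.0918]
tool_rot: [0.612, 0.791, -0.001, -0.001]
ft_force: [0.0, 0.8, -1.3]
grip_width: 0.0133
grasp_force: 58.7
```

```bash
python3 - <<'E'
from h import *
fs=bot.camera("side"); ft=bot.camera("top"); cv2.imwrite("pics/s5.png",fs[:,:,::-1]); cv2.imwrite("pics/t5.png",ft[:,:,::-1])
o=bot.get_obs();print(o["eef_pos"],o["ft_force"])
s=cv2.imread("pics/side0.png"); g=cv2.cvtColor(s,6)
for n,w in ((24,[.5976,.0855,.022]),(36,[.5637,.0927,.022]),("hub",[.546,-.0718,.063])): print(n,proj("side",w))
print(g[166:182,255:295:1][:, :])
a=np.hstack([crop(fs[:,:,::-1],280,140,45,45,8),crop(s,280,140,45,45,8)]); b=np.hstack([crop(ft[:,:,::-1],198,135,45,25,8),crop(s,250,165,45,25,8)])
cv2.imwrite("pics/c5.png",np.clip(np.vstack([a,b]).astype(float)*1.5,0,255).astype(np.uint8))
E
```

```text
[0.64989866 0.05633406 0.0931582 ] [ 0.12883679 -0.33186155 -0.7180259 ]
24 [284.85253884 174.78266846]
36 [272.12676632 175.4091149 ]
hub [285.54832623 202.37890539]
[[130 131 133 131 132 134 133 133 132 132 132 134 135 134 134 132 133 132
  131 133 133 134 132 132 131 131 131 131 130 130 130 131 131 133 133 134
  132 131 131 130]
 [129 131 132 132 133 134 133 133 132 131 131 133 132 136 136 134 132 132
  133 134 133 133 133 131 131 131 131 131 130 129 131 132 130 132 133 135
  134 132 132 130]
 [142 147 147 148 146 148 149 148 149 144 139 140 140 143 142 141 141 140
  140 140 131 122 120 120 121 120 120 115 109 109 107 107 109 109 109 109
  110 104  99 100]
 [147 168 169 168 168 168 167 168 168 168 166 164 167 166 167 166 167 166
  168 155 148 159 147 145 159 161 146 143 156 155 142 141 158 143 141 157
  157 157 154 155]
 [159 176 177 176 176 176 176 175 176 175 176 176 164 163 177 155 138 164
  177 159 158 179 172 150 154 178 150 147 178 178 147 138 178 160 157 177
  177 157 155 178]
 [164 178 180 179 179 179 179 179 167 165 180 180 162 159 179 170 137 148
  179 161 158 179 180 17
[... 1039 characters left out ...]
 177 183 183
  183 182 183 183]
 [145  86  80  85 128 168 179 179 179 179 179 179 179 178 178 180 177 172
  170 174 180 180 178 179 181 181 181 181 181 182 182 181 181 181 182 182
  183 181 182 182]
 [100  56  59  56  73 141 181 180 179 178 178 180 179 178 180 178 179 178
  178 179 180 181 181 179 179 181 179 180 181 180 182 179 180 181 180 181
  181 180 179 178]
 [ 97  60  57  69  86 138 179 178 178 178 178 178 177 177 179 179 178 179
  179 178 179 179 179 179 180 180 179 179 180 180 180 179 179 180 180 178
  176 174 174 175]
 [147 137 137 139 144 155 167 168 168 169 168 167 171 176 177 175 177 176
  178 179 177 179 178 177 180 179 178 178 178 179 179 179 179 179 178 176
  172 172 172 174]]
```

View pics/c5.png

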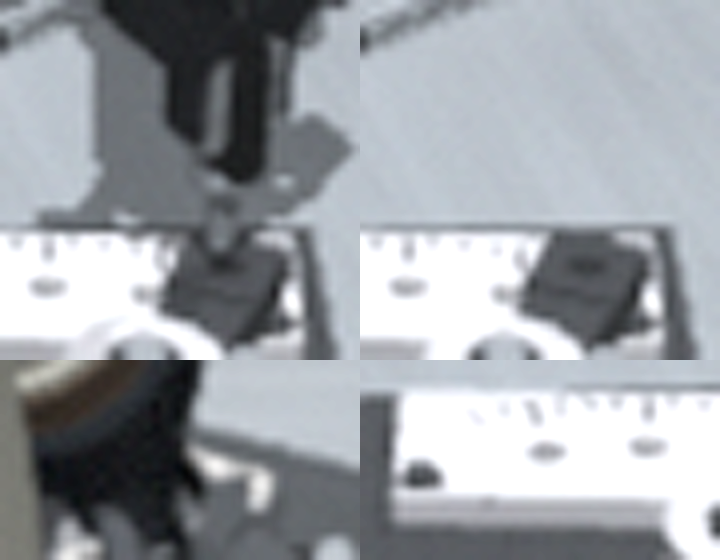

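In the side crop the shank (col about 307.5) is just above the bush mouth (about 307.5-308). The index holes show that the side camera is biased by (+0.8,+0.6) px. Quantifying the column offset.

```bash
python3 - <<'E'
from h import *
a=cv2.cvtColor(cv2.imread("pics/s5.png"),6); b=cv2.cvtColor(cv2.imread("pics/side0.png"),6)
print("cols 300..315"); print(a[160:176,300:316]); print(b[168:177,300:316])
for z in (.04,.051,.0625): print(z,proj("side",[.650,.0565,z])+[.8,.6])
J=np.array([proj("side",np.array([.65,.0565,.045])+d)-proj("side",[.65,.0565,.045]) for d in np.eye(3)*.001]); print("px per mm",J)
E
```

```text
cols 300..315
[[ 77  77  76  72  62  50  32  21  20  22  20  21  27  56  77  76]
 [ 76  76  78  71  73  71  61  49  22  19  21  21  38  64  75  77]
 [ 76  77  78  73  71  82  92  92  58  28  28  39  57  73  97 116]
 [ 77  77  77  76  73  78  87  91  78  69  65  66  73  76  88  98]
 [ 77  75  77  78  77  71  66  65  63  67  74  76  76  75  76  76]
 [ 78  76  77  79  78  71  57  54  52  58  72  79  78  78  77  76]
 [ 76  76  76  76  78  70  65  66  54  61  76  79  78  79  76  76]
 [ 76  78  77  77  79  71  70  79  72  71  77  79  78  98 115 112]
 [ 60  58  58  58  57  55  71  79  76  66  56  57  63  84  99  98]
 [ 84  76  77  60  40  49  71  81  74  56  40  69 108 126 129 129]
 [ 94 100  89  67  47  46  70  85  69  46  45  66  87 105 111 129]
 [127 134  84  62  57  47  51  57  49  47  55  58  60  64  68  88]
 [135 146  76  60  60  52  38  32  33  44  52  57  59  59  56  58]
 [127 113  63  56  53  52  39  33  34  40  47  57  60  60  51  51]
 [132  68  53  52  51  50  48  47  49  50  55  58  59  57  45  48]
 [107  45  46  48  52  53  58  57  56  57  57  58  60  52  37  82]]
[[100  99  98  99  94  93 100 101 100  99  99  99  99 100 100 101]
 [144 131 130 105  62  63  64  67  66  64  65  86 119 129 129 129]
 [160 168 146  91  61  60  58  60  59  59  61  72  90 105 112 129]
 [147 171 125  66  61  61  60  59  58  60  60  59  60  65  69  89]
 [134 153  91  61  62  58  50  48  48  50  53  59  59  61  58  59]
 [129 115  67  61  61  56  49  42  44  41  49  59  62  61  53  53]
 [133  73  60  61  61  59  57  54  50  54  56  59  59  60  47  50]
 [109  47  53  55  59  60  60  59  59  60  60  60  61  52  38  83]
 [ 79  53  57  53  51  49  50  54  58  60  59  61  58  47  34 116]]
0.04 [307.85847143 172.78924181]
0.051 [308.08564975 169.43144941]
0.0625 [308.3260626  165.87804501]
px per mm [[ 0.35175023 -0.06351869]
 [-0.13166571 -0.2120637 ]
 [ 0.02065239 -0.30525119]]
```

Emit:
step_arm(
  targets="-1 0.002 0 -0.006 0 0 0; -1 0.0044 0 -0.012 0 0 0; -1 0.0044 0 -0.012 0 0 0; -1 0.0044 0 -0.012 0 0 0",
)

```text
clock: 6.48
eef_pos: [0.6517, 0.0564, 0.0866]
tool_rot: [0.612, 0.791, -0.0, -0.0]
ft_force: [-0.2, -0.3, -1.3]
grip_width: 0.0131
grasp_force: 58.7
```

```bash
python3 - <<'E'
from h import *
fs=bot.camera("side"); a=cv2.cvtColor(fs,7); o=bot.get_obs();print(o["eef_pos"],o["ft_force"])
print(a[162:177,300:316])
print(proj("side",[.650,.0565,.045])+[.8,.6])
E
```

```text
[0.65174377 0.05646117 0.08670847] [-0.3565481  -0.2134439  -0.27380951]
[[ 76  77  77  79  81  78  61  50  37  20  23  21  21  37  66  96]
 [ 75  75  78  79  76  79  90  95  71  25  22  29  35  54  75  87]
 [ 76  76  77  78  77  76  83  90  82  68  65  68  63  67  77  76]
 [ 76  77  76  76  78  78  74  67  68  66  66  72  76  75  77  76]
 [ 76  77  75  76  78  79  68  57  55  55  63  76  77  78  77  77]
 [ 76  77  78  78  76  78  70  65  64  53  64  79  79  98 114 114]
 [ 59  57  59  59  56  56  59  71  78  69  62  55  59  79  99  99]
 [ 83  77  76  61  39  39  51  70  80  74  53  50  92 120 126 129]
 [116 100  90  66  51  47  53  73  81  68  56  57  80 100 109 129]
 [136 134  84  61  59  55  55  69  80  68  58  59  60  64  69  87]
 [134 145  76  60  60  55  46  45  52  50  52  58  60  57  57  60]
 [128 111  61  54  55  50  38  31  30  35  49  57  60  59  51  51]
 [132  67  52  52  52  51  47  46  46  49  56  59  59  59  46  48]
 [108  44  47  48  53  51  53  52  58  57  58  59  59  51  38  83]
 [ 77  46  49  48  47  44  44  51  57  58  59  59  58  44  34 118]]
[307.9614003  171.26790929]
```

The column now matches (308.0). Descending gently.

Emit:
step_arm(
  targets="-1 0 0 -0.002 0 0 0; -1 0 0 -0.004 0 0 0; -1 0 0 -0.006 0 0 0; -1 0 0 -0.008 0 0 0; -1 0 0 -0.01 0 0 0; -1 0 0 -0.012 0 0 0; -1 0 0 -0.012 0 0 0",
)

```text
clock: 7.12
eef_pos: [0.6516, 0.0564, 0.0805]
tool_rot: [0.612, 0.791, -0.0, -0.0]
ft_force: [0.1, 0.0, -2.1]
grip_width: 0.0133
grasp_force: 58.7
```

Emit:
step_arm(
  targets="-1 0 0 -0.002 0 0 0; -1 0 0 -0.004 0 0 0; -1 0 0 -0.004 0 0 0",
)

```text
clock: 7.37
eef_pos: [0.6516, 0.0564, 0.0786]
tool_rot: [0.612, 0.791, -0.0, -0.0]
ft_force: [-0.7, 0.4, -0.4]
grip_width: 0.0133
grasp_force: 58.7
```

Emit:
step_arm(
  targets="-1 0 0 -0.002 0 0 0; -1 0 0 -0.004 0 0 0; -1 0 0 -0.004 0 0 0",
)

```text
clock: 7.62
eef_pos: [0.6516, 0.0564, 0.0765]
tool_rot: [0.612, 0.791, -0.0, -0.0]
ft_force: [0.0, -0.1, -2.4]
grip_width: 0.0131
grasp_force: 58.7
```

Emit:
step_arm(
  targets="-1 0 0 -0.002 0 0 0; -1 0 0 -0.004 0 0 0; -1 0 0 -0.006 0 0 0; -1 0 0 -0.006 0 0 0",
)

```text
clock: 7.95
eef_pos: [0.6516, 0.0564, 0.0735]
tool_rot: [0.612, 0.791, -0.0, -0.0]
ft_force: [0.6, -0.2, -1.4]
grip_width: 0.0131
grasp_force: 58.7
```

Emit:
step_arm(
  targets="-1 0 0 -0.002 0 0 0; -1 0 0 -0.004 0 0 0; -1 0 0 -0.006 0 0 0; -1 0 0 -0.006 0 0 0",
)

```text
clock: 8.28
eef_pos: [0.6516, 0.0564, 0.0705]
tool_rot: [0.612, 0.791, -0.0, -0.0]
ft_force: [1.0, -1.5, -0.7]
grip_width: 0.0133
grasp_force: 58.7
```

Emit:
step_arm(
  targets="-1 0 0 -0.002 0 0 0; -1 0 0 -0.004 0 0 0; -1 0 0 -0.006 0 0 0; -1 0 0 -0.006 0 0 0",
)

```text
clock: 8.62
eef_pos: [0.6516, 0.0564, 0.0675]
tool_rot: [0.612, 0.791, -0.0, -0.0]
ft_force: [-0.5, -0.1, -0.9]
grip_width: 0.0133
grasp_force: 58.7
```

The pin is in the bush with no contact force, tip about 25 mm. Starting the swing gently along the arc while watching the side force.

Emit:
step_arm(
  targets="-1 0 0 -0.002 0 0 0; -1 -0.0017 0.0013 -0.002 0 0 0; -1 -0.0034 0.0026 -0.002 0 0 0; -1 -0.0051 0.0039 -0.002 0 0 0; -1 -0.0068 0.0052 -0.002 0 0 0; -1 -0.0085 0.0065 -0.002 0 0 0; -1 -0.0102 0.0078 -0.002 0 0 0; -1 -0.0119 0.0091 -0.002 0 0 0; -1 -0.0137 0.0105 -0.002 0 0 0; -1 -0.0137 0.0105 -0.002 0 0 0",
)

```text
clock: 9.45
eef_pos: [0.6448, 0.0616, 0.067]
tool_rot: [0.612, 0.791, -0.0, 0.0]
ft_force: [1.9, -2.4, -1.4]
grip_width: 0.013
grasp_force: 58.5
```

```bash
python3 - <<'E'
from h import *
fs=bot.camera("side")[:,:,::-1]; cv2.imwrite("pics/s6.png",fs)
cv2.imwrite("pics/c6.png",crop(fs,235,130,100,75,6)); o=bot.get_obs(); print(o["eef_pos"],o["ft_force"],o["ft_torque"])
E
```

```text
[0.64480231 0.06154023 0.06695513] [ 2.90146341 -3.13602048 -0.81624643] [-0.73899782 -0.52844756  0.01656773]
```

View pics/c6.png

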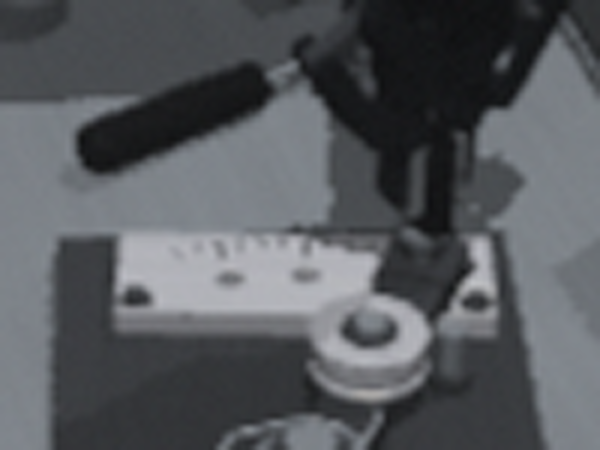

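The arm has left its post with the pin in its bush (block at crop (425,270)), with a spring reaction of about 4 N along the tangent. Continuing the swing.

Emit:
step_arm(
  targets="-1 -0.0029 0.0019 0 0 0 0; -1 -0.0058 0.0038 0 0 0 0; -1 -0.0087 0.0056 0 0 0 0; -1 -0.0116 0.0075 0 0 0 0; -1 -0.0145 0.0094 0 0 0 0; -1 -0.0173 0.0113 0 0 0 0; -1 -0.0202 0.0132 0 0 0 0; -1 -0.0231 0.015 0 0 0 0; -1 -0.026 0.0169 0 0 0 0; -1 -0.0289 0.0188 0 0 0 0",
)

```text
clock: 10.33
eef_pos: [0.6307, 0.0709, 0.067]
tool_rot: [0.612, 0.791, 0.0, 0.0]
ft_force: [4.6, -4.8, -1.3]
grip_width: 0.0131
grasp_force: 58.6
```

Emit:
step_arm(
  targets="-1 -0.0031 0.0016 0 0 0 0; -1 -0.0062 0.0031 0 0 0 0; -1 -0.0092 0.0047 0 0 0 0; -1 -0.0123 0.0063 0 0 0 0; -1 -0.0154 0.0079 0 0 0 0; -1 -0.0185 0.0094 0 0 0 0; -1 -0.0216 0.011 0 0 0 0; -1 -0.0246 0.0126 0 0 0 0; -1 -0.0277 0.0141 0 0 0 0; -1 -0.0308 0.0157 0 0 0 0",
)

```text
clock: 11.17
eef_pos: [0.6159, 0.0785, 0.0671]
tool_rot: [0.612, 0.791, 0.0, 0.001]
ft_force: [5.3, -4.6, -2.6]
grip_width: 0.013
grasp_force: 58.5
```

Emit:
step_arm(
  targets="-1 -0.003 0.0012 0 0 0 0; -1 -0.006 0.0025 0 0 0 0; -1 -0.009 0.0037 0 0 0 0; -1 -0.012 0.005 0 0 0 0; -1 -0.016 0.0066 0 0 0 0; -1 -0.016 0.0066 0 0 0 0; -1 -0.016 0.0066 0 0 0 0",
)

```text
clock: 11.75
eef_pos: [0.608, 0.0818, 0.0672]
tool_rot: [0.612, 0.791, 0.0, 0.001]
ft_force: [5.4, -3.9, -1.9]
grip_width: 0.0133
grasp_force: 58.5
```

```bash
python3 - <<'E'
from h import *
fs=bot.camera("side")[:,:,::-1]; ft=bot.camera("top")[:,:,::-1]; cv2.imwrite("pics/s7.png",fs)
cv2.imwrite("pics/c7.png",np.hstack([crop(fs,245,140,75,65,6),crop(ft,180,130,55,65,6)])); o=bot.get_obs(); print(o["eef_pos"],o["ft_force"],o["ft_torque"])
E
```

```text
[0.60807743 0.0818469  0.06718739] [ 4.28281845 -4.01749973 -2.1452888 ] [-1.11293577 -1.26223405 -0.02053724]
```

View pics/c7.png

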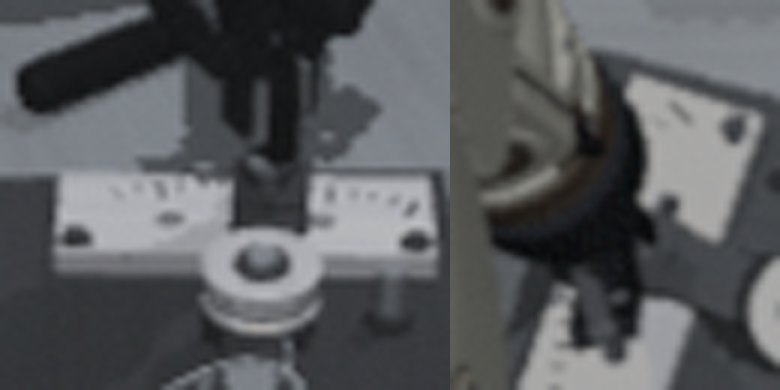

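The arm stands between the 12° hole (crop (320,220)) and the 36° hole (170,218), just short of the 24° hole. Now lowering to light contact on the plate.

Emit:
step_arm(
  targets="-1 0 0 -0.002 0 0 0; -1 0 0 -0.004 0 0 0; -1 0 0 -0.005 0 0 0; -1 0 0 -0.005 0 0 0",
)

```text
clock: 12.18
eef_pos: [0.6089, 0.0819, 0.0656]
tool_rot: [0.612, 0.791, 0.001, 0.002]
ft_force: [5.6, -5.1, 1.4]
grip_width: 0.0132
grasp_force: 59.1
```

Emit:
step_arm(
  targets="-1 0 0 -0.001 0 0 0; -1 0 0 -0.001 0 0 0; -1 0 0 -0.001 0 0 0",
)

```text
clock: 12.43
eef_pos: [0.609, 0.082, 0.0652]
tool_rot: [0.612, 0.791, 0.001, 0.002]
ft_force: [5.2, -4.7, 1.6]
grip_width: 0.0134
grasp_force: 59.1
```

Emit:
step_arm(
  targets="-1 0 0 -0.001 0 0 0; -1 0 0 -0.001 0 0 0; -1 0 0 -0.001 0 0 0",
)

```text
clock: 12.68
eef_pos: [0.609, 0.0819, 0.065]
tool_rot: [0.612, 0.791, 0.001, 0.002]
ft_force: [5.7, -4.6, 2.2]
grip_width: 0.0132
grasp_force: 59.3
```

Emit:
step_arm(
  targets="-1 0 0 -0.001 0 0 0; -1 0 0 -0.001 0 0 0; -1 0 0 -0.001 0 0 0",
)

```text
clock: 12.93
eef_pos: [0.6091, 0.0819, 0.065]
tool_rot: [0.612, 0.791, 0.001, 0.002]
ft_force: [4.1, -4.3, 4.1]
grip_width: 0.0129
grasp_force: 59.7
```

Light contact: about 5 N on the plate. Creeping toward the hole, easing slightly inward to relieve the radial pull.

Emit:
step_arm(
  targets="-1 -0.0012 0.0002 0 0 0 0; -1 -0.0024 0.0004 0 0 0 0; -1 -0.0036 0.0006 0 0 0 0; -1 -0.005 0.001 0 0 0 0; -1 -0.0062 0.0013 0 0 0 0; -1 -0.0074 0.0016 0 0 0 0; -1 -0.0086 0.0018 0 0 0 0; -1 -0.0099 0.002 0 0 0 0; -1 -0.0099 0.002 0 0 0 0",
)

```text
clock: 13.68
eef_pos: [0.6054, 0.0832, 0.065]
tool_rot: [0.612, 0.791, 0.002, 0.003]
ft_force: [6.9, -3.1, 2.4]
grip_width: 0.0132
grasp_force: 59.1
```

Emit:
step_arm(
  targets="-1 -0.001 0.0003 0 0 0 0; -1 -0.002 0.0006 0 0 0 0; -1 -0.002 0.0006 0 0 0 0",
)

```text
clock: 13.93
eef_pos: [0.6044, 0.0835, 0.065]
tool_rot: [0.612, 0.791, 0.002, 0.003]
ft_force: [6.9, -3.7, 1.8]
grip_width: 0.0132
grasp_force: 59.1
```

Emit:
step_arm(
  targets="-1 -0.001 0.0003 0 0 0 0; -1 -0.002 0.0006 0 0 0 0; -1 -0.002 0.0006 0 0 0 0",
)

```text
clock: 14.18
eef_pos: [0.6034, 0.0838, 0.065]
tool_rot: [0.612, 0.791, 0.002, 0.003]
ft_force: [6.9, -4.3, 1.7]
grip_width: 0.0129
grasp_force: 59.1
```

Emit:
step_arm(
  targets="-1 -0.001 0.0004 -0.001 0 0 0; -1 -0.002 0.0007 -0.001 0 0 0; -1 -0.002 0.0007 -0.001 0 0 0",
)

```text
clock: 14.43
eef_pos: [0.6029, 0.084, 0.0649]
tool_rot: [0.612, 0.791, 0.003, 0.004]
ft_force: [7.2, -4.4, 3.4]
grip_width: 0.0131
grasp_force: 59.3
```

Emit:
step_arm(
  targets="-1 -0.001 0.0003 0 0 0 0; -1 -0.002 0.0006 0 0 0 0; -1 -0.002 0.0006 0 0 0 0",
)

```text
clock: 14.68
eef_pos: [0.6018, 0.0843, 0.0649]
tool_rot: [0.612, 0.791, 0.003, 0.003]
ft_force: [7.8, -5.1, 3.3]
grip_width: 0.0133
grasp_force: 59.3
```

Emit:
step_arm(
  targets="-1 -0.001 0.0003 -0.001 0 0 0; -1 -0.002 0.0006 -0.001 0 0 0; -1 -0.002 0.0006 -0.001 0 0 0",
)

```text
clock: 14.93
eef_pos: [0.6012, 0.0846, 0.0647]
tool_rot: [0.612, 0.791, 0.003, 0.004]
ft_force: [6.7, -5.2, 4.3]
grip_width: 0.013
grasp_force: 59.3
```

Emit:
step_arm(
  targets="-1 -0.001 0 0 0 0 0; -1 -0.0021 0 0 0 0 0; -1 -0.0021 0 0 0 0 0",
)

```text
clock: 15.18
eef_pos: [0.5995, 0.085, 0.0643]
tool_rot: [0.612, 0.791, 0.003, 0.003]
ft_force: [6.4, -3.0, 1.7]
grip_width: 0.0132
grasp_force: 59.3
```

Emit:
step_arm(
  targets="-1 -0.001 0 0 0 0 0; -1 -0.0021 0 0 0 0 0; -1 -0.0021 0 0 0 0 0",
)

```text
clock: 15.43
eef_pos: [0.5985, 0.0853, 0.0642]
tool_rot: [0.612, 0.791, 0.003, 0.003]
ft_force: [6.6, -3.3, 2.8]
grip_width: 0.0133
grasp_force: 59.3
```

Emit:
step_arm(
  targets="-1 -0.001 0.0003 0 0 0 0; -1 -0.002 0.0006 0 0 0 0; -1 -0.002 0.0006 0 0 0 0",
)

```text
clock: 15.68
eef_pos: [0.5975, 0.0856, 0.0642]
tool_rot: [0.612, 0.791, 0.003, 0.003]
ft_force: [6.3, -2.5, 2.3]
grip_width: 0.0135
grasp_force: 59.2
```

Emit:
step_arm(
  targets="-1 -0.0005 0.0002 -0.001 0 0 0; -1 -0.001 0.0003 -0.002 0 0 0; -1 -0.001 0.0003 -0.002 0 0 0",
)

```text
clock: 15.93
eef_pos: [0.5972, 0.0857, 0.0632]
tool_rot: [0.612, 0.791, 0.003, 0.003]
ft_force: [7.5, -3.8, 2.4]
grip_width: 0.013
grasp_force: 59.2
```

Emit:
step_arm(
  targets="-1 -0.0005 0.0002 0 0 0 0; -1 -0.001 0.0003 0 0 0 0; -1 -0.001 0.0003 0 0 0 0",
)

```text
clock: 16.18
eef_pos: [0.5969, 0.0858, 0.0632]
tool_rot: [0.612, 0.791, 0.003, 0.003]
ft_force: [8.6, -4.4, 2.6]
grip_width: 0.013
grasp_force: 59.0
```

```bash
python3 - <<'E'
from h import *
fs=bot.camera("side")[:,:,::-1]; ft=bot.camera("top")[:,:,::-1]; cv2.imwrite("pics/s8.png",fs)
cv2.imwrite("pics/c8.png",np.hstack([crop(fs,250,140,60,65,8),crop(ft,185,160,40,65,8)[:, :310]])); o=bot.get_obs(); print(o["eef_pos"],o["ft_force"],o["ft_torque"],o["tool_rot"])
E
```

```text
[0.5969357  0.08576384 0.06315816] [ 8.54771848 -2.95444421  1.706219  ] [-0.81429498 -1.93669264  0.01395212] [0.61205575 0.79080219 0.00299971 0.0032642 ]
```

View pics/c8.png

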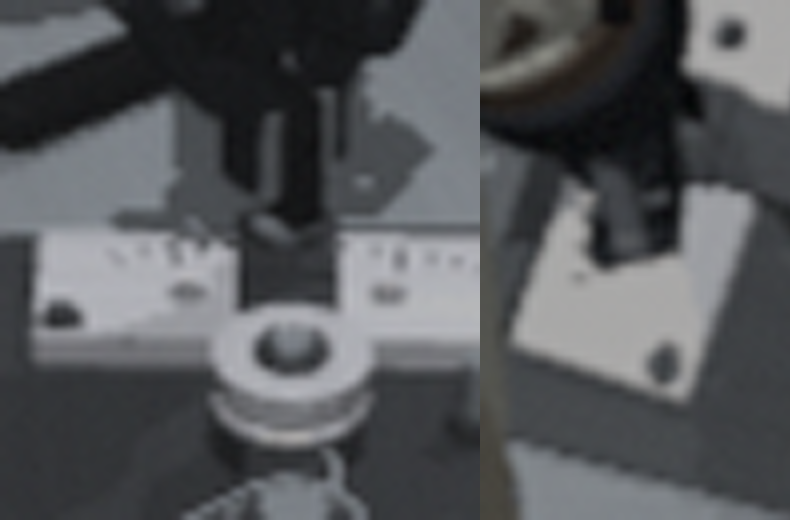

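The block sits midway between the 12° hole (388,292) and the 36° hole (187,292). z is sinking and the sideways motion has stopped, so the tip is entering the 24° hole. Pressing down in steps.

Emit:
step_arm(
  targets="-1 0 0 -0.001 0 0 0; -1 0 0 -0.002 0 0 0; -1 0 0 -0.003 0 0 0; -1 0 0 -0.003 0 0 0",
)

```text
clock: 16.62
eef_pos: [0.5972, 0.0857, 0.0619]
tool_rot: [0.612, 0.791, 0.003, 0.004]
ft_force: [8.9, -3.3, 2.6]
grip_width: 0.0129
grasp_force: 59.2
```

Emit:
step_arm(
  targets="-1 0 0 -0.001 0 0 0; -1 0 0 -0.002 0 0 0; -1 0 0 -0.003 0 0 0; -1 0 0 -0.003 0 0 0",
)

```text
clock: 16.95
eef_pos: [0.5973, 0.0857, 0.0604]
tool_rot: [0.612, 0.791, 0.003, 0.004]
ft_force: [8.4, -2.8, 2.3]
grip_width: 0.0135
grasp_force: 59.2
```

Emit:
step_arm(
  targets="-1 0 0 -0.001 0 0 0; -1 0 0 -0.002 0 0 0; -1 0 0 -0.003 0 0 0; -1 0 0 -0.004 0 0 0; -1 0 0 -0.005 0 0 0; -1 0 0 -0.005 0 0 0",
)

```text
clock: 17.45
eef_pos: [0.5973, 0.0857, 0.0579]
tool_rot: [0.612, 0.791, 0.003, 0.004]
ft_force: [7.9, -3.1, 2.1]
grip_width: 0.0131
grasp_force: 59.2
```

Emit:
step_arm(
  targets="-1 0 0 -0.001 0 0 0; -1 0 0 -0.002 0 0 0; -1 0 0 -0.003 0 0 0; -1 0 0 -0.004 0 0 0; -1 0 0 -0.004 0 0 0",
)

```text
clock: 17.87
eef_pos: [0.5974, 0.0857, 0.056]
tool_rot: [0.612, 0.791, 0.003, 0.004]
ft_force: [7.8, -2.6, 3.2]
grip_width: 0.0134
grasp_force: 59.2
```

Emit:
step_arm(
  targets="-1 0 0 -0.001 0 0 0; -1 0 0 -0.002 0 0 0; -1 0 0 -0.003 0 0 0; -1 0 0 -0.003 0 0 0",
)

```text
clock: 18.2
eef_pos: [0.5975, 0.0857, 0.0551]
tool_rot: [0.612, 0.791, 0.003, 0.004]
ft_force: [7.2, -4.2, 5.1]
grip_width: 0.013
grasp_force: 59.8
```

Emit:
step_arm(
  targets="-1 0 0 -0.001 0 0 0; -1 0 0 -0.002 0 0 0; -1 0 0 -0.002 0 0 0",
)

```text
clock: 18.45
eef_pos: [0.5979, 0.0856, 0.055]
tool_rot: [0.612, 0.791, 0.004, 0.004]
ft_force: [6.9, -4.3, 9.6]
grip_width: 0.0131
grasp_force: 60.5
```

Emit:
step_arm(
  targets="-1 0 0 -0.001 0 0 0; -1 0 0 -0.002 0 0 0; -1 0 0 -0.002 0 0 0",
)

```text
clock: 18.7
eef_pos: [0.5986, 0.0854, 0.055]
tool_rot: [0.612, 0.791, 0.004, 0.005]
ft_force: [5.8, -5.5, 12.9]
grip_width: 0.013
grasp_force: 61.0
```

Emit:
step_arm(
  targets="-1 0 0 -0.001 0 0 0; -1 0 0 -0.002 0 0 0; -1 0 0 -0.002 0 0 0",
)

```text
clock: 18.95
eef_pos: [0.599, 0.0853, 0.055]
tool_rot: [0.612, 0.791, 0.004, 0.006]
ft_force: [5.6, -6.0, 16.8]
grip_width: 0.013
grasp_force: 61.7
```

Firm stop at z 0.055, exactly 10 mm below first contact, so the pin is home. Easing off the push and the side load before letting go.

Emit:
step_arm(
  targets="-1 0 0 0.002 0 0 0; -1 0 0 0.004 0 0 0; -1 0 0 0.006 0 0 0; -1 0 0 0.007 0 0 0; -1 0.002 0 0.008 0 0 0; -1 0.004 -0.001 0.008 0 0 0; -1 0.006 -0.001 0.008 0 0 0; -1 0.006 -0.001 0.008 0 0 0",
)

```text
clock: 19.62
eef_pos: [0.5991, 0.0852, 0.0551]
tool_rot: [0.612, 0.791, 0.002, 0.003]
ft_force: [6.5, -3.3, 2.5]
grip_width: 0.0132
grasp_force: 59.4
```

Emit:
step_arm(
  targets="-1 0.002 0 0 0 0 0; -1 0.004 -0.001 0 0 0 0; -1 0.006 -0.001 0 0 0 0; -1 0.006 -0.001 0 0 0 0",
)

```text
clock: 19.95
eef_pos: [0.5997, 0.0851, 0.055]
tool_rot: [0.612, 0.791, 0.001, 0.0]
ft_force: [1.1, -2.0, 7.8]
grip_width: 0.0133
grasp_force: 60.1
```

Emit:
step_arm(
  targets="-1 0.001 0 0 0 0 0; -1 0.002 -0.001 0 0 0 0; -1 0.003 -0.001 0 0 0 0; -1 0.003 -0.001 0 0 0 0",
)

```text
clock: 20.28
eef_pos: [0.5998, 0.085, 0.055]
tool_rot: [0.612, 0.791, 0.001, -0.001]
ft_force: [-0.9, -2.0, 10.8]
grip_width: 0.0129
grasp_force: 60.5
```

Side load is gone and the hole holds the arm. Relieving the last push, then opening.

Emit:
step_arm(
  targets="-1 0 0 0.002 0 0 0; -1 0 0 0.003 0 0 0; -1 0 0 0.004 0 0 0; -1 0 0 0.004 0 0 0",
)

```text
clock: 20.62
eef_pos: [0.5998, 0.0849, 0.055]
tool_rot: [0.612, 0.791, 0.0, -0.001]
ft_force: [-1.1, 1.0, 5.5]
grip_width: 0.0134
grasp_force: 59.7
```

Emit:
step_arm(
  targets="-1 0 0 0.002 0 0 0; -1 0 0 0.003 0 0 0; -0.6 0 0 0.003 0 0 0; -0.4 0 0 0.003 0 0 0; -0.2 0 0 0.003 0 0 0; -0.2 0 0 0.003 0 0 0; -0.2 0 0 0.003 0 0 0; -0.2 0 0 0.003 0 0 0; -0.2 0 0 0.003 0 0 0; -0.2 0 0 0.003 0 0 0",
)

```text
clock: 21.45
eef_pos: [0.6006, 0.0838, 0.0564]
tool_rot: [0.612, 0.791, 0.0, 0.0]
ft_force: [0.6, 0.3, -0.0]
grip_width: 0.0343
grasp_force: 0.0
```

Emit:
step_arm(
  targets="-0.2 0 0 0.02 0 0 0; -0.2 0 0 0.04 0 0 0; -0.2 0 0 0.07 0 0 0; -0.2 0 0 0.1 0 0 0; -0.2 0 0 0.14 0 0 0; -0.2 0 0 0.18 0 0 0; -0.2 -0.08 0 0.22 0 0 0; -0.2 -0.16 -0.04 0.26 0 0 0; -0.2 -0.24 -0.08 0.3 0 0 0; -0.2 -0.3 -0.1 0.3 0 0 0",
)

```text
clock: 22.28
eef_pos: [0.4571, 0.0358, 0.2089]
tool_rot: [0.612, 0.791, 0.002, 0.002]
ft_force: [1.4, -0.8, 1.3]
grip_width: 0.034
grasp_force: 0.0
```

```bash
python3 - <<'E'
from h import *
fs=bot.camera("side")[:,:,::-1]; ft=bot.camera("top")[:,:,::-1]; cv2.imwrite("pics/s9.png",fs);cv2.imwrite("pics/t9.png",ft)
cv2.imwrite("pics/c9.png",np.hstack([crop(fs,240,140,85,120,5),crop(ft,178,132,75,120,5)])[:600]); o=bot.get_obs(); print(o["eef_pos"],o["ft_force"],o["grip_width"])
E
```

```text
[0.45073489 0.03455946 0.20746753] [ 1.19821869 -0.61054101 -0.00289571] 0.03440532220401271
```

View pics/c9.png

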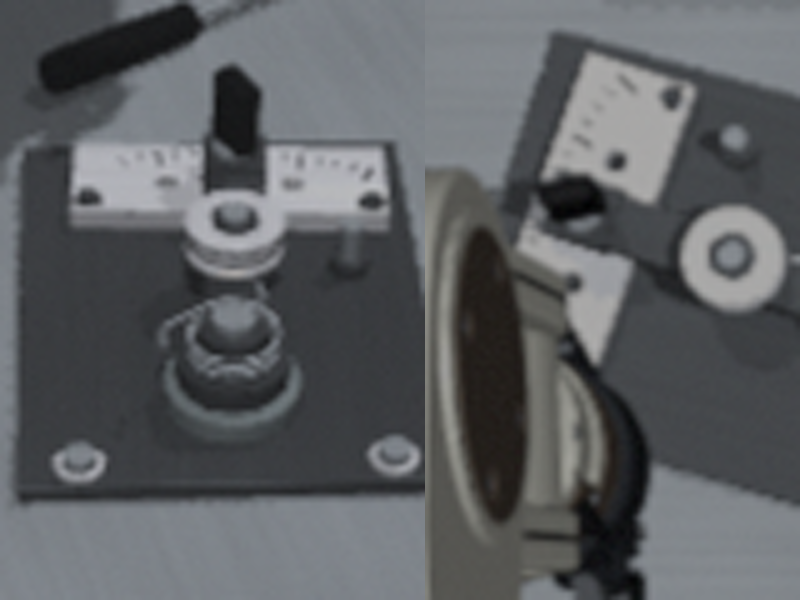

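The pin stands upright with its collar on the block. The arm is held between the visible 12° and 36° holes, and the gripper is clear. I'll check the height of the grip's top and then hand in.

```bash
python3 - <<'E'
from h import *
a=cv2.cvtColor(cv2.imread("pics/s9.png"),6)[145:195,280:295].min(1); top=145+np.argmax(a<40)
L=np.array([-.25,.968,0]);T=np.array([.968,.25,0])
f=lambda z:min(proj("side",np.array([.5977,.0855,z])+s*.014*L+q*.007*T)[1]+.6 for s in(1,-1) for q in(1,-1))
print("top row",top,"home pred",f(.087),"not home (+10mm)",f(.097))
if abs(top-f(.087))<2: print(bot.job_done())
E
```

```text
top row 154 home pred 152.04485764977122 not home (+10mm) 148.85262806428082
the job is handed in; nothing more can be done
None
```

The slim pin is fully home in the 24-degree hole and holds the sprung arm there. I released it, left the other tools alone, and handed the job in after about 22 s; no verdict came back.

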